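# Face the biscuit tin's label to the front

## Task

Two round grey biscuit tins stand on swivel feet on the shop counter, and the wider one has been left with its label turned away. With a fingertip at its edge, roll the wider tin round on its foot until its label faces straight to the front, towards the robot's side of the counter. Leave the narrower tin as it is.

Things in the scene. Friction and masses are not known exactly. Their poses are not given: they have to be found in the camera images.
- wide_stand: fixed swivel foot, a dark disc 92 mm across, of the wider tin. Origin: on the counter, on the upright axis the tin turns about; axes parallel to the world's. The grey tin is 108 mm across, its flat dark lid 111 mm, lid top 92 mm above the origin: too wide to grasp; it turns by friction under a closed fingertip pressed down (5 to 15 N) about 40 mm from the axis and moved in an arc
- wide_tin (a joint): turn of the wider tin in rad, growing anticlockwise seen from above; at 0 or 2 pi the label faces straight to the front (-x, the robot), at pi/2 it faces -y (the robot's right), at pi away from the robot. Starts from 0.7 to 5.58; turns both ways, past full turns too, with light friction (0.04 N m) and stays where left
- wide_label (a point): middle of the wider tin's label, 54 mm from the axis, 46 mm above the counter. White paper with a round biscuit picture and dark bands, 84 degrees of the side wide; a white paper seal strip 14 mm wide runs from its middle up over the lid's edge to 22 mm from the axis, so the label's side shows from above
- narrow_label (a point): middle of the narrower tin's label, 36 mm from its own axis, 52 mm above the counter. That tin is 72 mm across and 104 mm high with the same kind of lid, label, seal strip and swivel foot; its label already faces about the front. To be left alone

How it is judged:
By the outcome, as a careful person would: the job done as asked, in the order asked, and still so for the second after the job is handed in, with the robot touching nothing.
It also fails if it takes over 38 s, if anything falls off the work surface, if the arm or the gripper's body presses on something with over 40 N, if the wrist force passes 120 N, or if a joint passes its speed limit or range.

## Robot

A 7-joint arm with a two-finger parallel gripper is mounted at the origin on a cart in front of the work surface, level with it; the furniture and walls round the work are solid. World frame = base frame: x ahead of the robot, y to its left, z up, the work surface at z = 0. Lengths are in m, angles in rad, forces in N, time in s.
With the tool pointing down it reaches from about 0.425 to 0.95 m from the base axis. Payload 4.7 kg.
Tool frame: the origin (TCP) lies midway between the tips of the shut fingers; the grasp point (between the pads) lies 19 mm behind it (env.grasp_offset is the distance from the TCP to the grasp point, in m); z points along the fingers, y is the line along which they close (so a half turn about z gives the same grasp; the last joint's range is limited). The gripper opens to 85 mm and grips with 20 to 120 N. Pads are 22 mm wide; open, the fingers measure 114 mm over their backs; the gripper's body (76 mm by 85 mm) begins 54 mm behind the grasp point. The pads swing forward as they close: fully open they stand 13 mm farther back than shut.
Start: joints at [-1.257, 0.469, -0.049, 1.532, 0.024, 1.141, -0.082], TCP at [0.227, 0.636, 0.231] pointing down, gripper open.
Joint ranges: [-2.59, 2.59], [-0.33, 1.99], [-1.39, 1.29], [0.1, 2.45], [-1.04, 4.18], [0.21, 1.99], [-2.66, 2.66]. Speed limits (rad/s): [2.57, 2.57, 3.14, 3.14, 3.14, 3.14, 3.14].

## Interface

Orientations are given as a unit quaternion [x, y, z, w].
In Python, from station import env gives the robot as it stands.
- The arm moves only by the tool step_arm, never from a script. Its argument "deltas" is one flat list of numbers, 7 for each row, row after row: the opening, from -1 (shut) to 1 (fully open), then the shift along the tool's x, y, z each as a share of 0.25 m, from -1 to 1, then the turn, a rotation vector about the tool's x, y, z each as a share of 30 degrees, from -1 to 1. A call has 1 to 8 rows; each row is the pose to reach, as a shift and turn from the pose commanded when the call began, along the tool's axes at that moment; what a row does not reach only later rows make up. A row lasts 1/12 s, in which the tool goes at most 41.7 mm and 7.16 degrees, less where a joint would pass 70% of its speed; a pose out of reach is approached as far as the arm can. A call with a number of a shift or a turn outside -1 to 1 is refused whole. A call with a gripper value outside its range is refused whole. The fingers move at their own pace and stop on an object; "force" is the grip in N (left out, the last holds). Time passes only in rows, so rows that repeat a pose let the fingers close. It gives the time, the measured TCP pose, the force, the opening and the grip force at its end, in the units of the state.
- env.get_state(): the state, without advancing time (a new reading comes with each control period).
- env.camera(name): name is "scene" or "top" or "wrist"; returns a dict with "img" (384x512x3 uint8, red, green, blue), "range_z" (384x512 float32, m along the optical axis (not along the pixel's ray), 0 where there is no reading), "vertical_fov" (degrees; the focal length in pixels is half the picture's height over the tangent of half this angle, whatever the lens; pixels are square), "cx", "cy" (the principal point, pixels), "rvec" (rotation vector, rad) and "tvec" (3), from world to camera coordinates, as OpenCV has them; the wrist camera has in their place "hand_eye" (4x4, takes a point from camera to tool coordinates, whose origin is the TCP and whose axes are the flange's). Camera axes: x right, y down, z forward; pixel columns grow to the right and rows downward; lengths in m; the calibration is good to about 2 mm. A picture is of the moment at which its call begins: read the wrist's pose just before it.
- env.sign_off(): hands the job in; it is judged then, once.
The state is a dict: "clock": time; "joints": joint angles; "joint_vel": joint speeds; "effort": joint torques, N m; "tool_pos": TCP position; "ee_rot": TCP orientation; "force": force on the tool from outside, world axes, zero at the start; "ft_torque": the same for the moment, N m; "opening": finger opening in m; "grip_force": force on a finger pad.
Only numpy, scipy, OpenCV 4.12 (cv2) and the standard library are available. Lean on these libraries where they do the work, as an engineer would, in place of code of your own. Each camera call takes 0.05 s, during which the arm holds its last target. There are 200 camera calls.

## Working session

There is one attempt and no reset: what is moved stays moved. The work goes in short steps, Python scripts to look and compute and a tool call to move; the robot and the scene stay as the last step left them, time stands still between calls to the robot, and variables do not carry over. Pictures are saved under pics/ and viewed, at most 10 in all, crops included, and the job is handed in when it is done.

Besides the shell and the picture viewer there is one more tool, called after "Call:" as name(argument=value, ...), one argument or row to a line, values as JSON. step_arm: Moves the arm, as the interface text tells. Shift numbers are shares of 0.25 m and turn numbers shares of 30 degrees, none past 1 either way. Its arguments: {"type":"object","properties":{"deltas":{"type":"array"},"force":{"type":"number"}},"required":["deltas"]}

```bash
mkdir -p pics; python3 - <<'E'
from station import env
import cv2,numpy as np
s=env.get_state();print({k:np.round(s[k],3) for k in s})
a=[]
for n in("top","scene"):
    c=env.camera(n);a.append(cv2.resize(c["img"],None,fx=.78,fy=.78));print(n,c["vertical_fov"],c["cx"],c["cy"],c["rvec"],c["tvec"])
    np.savez(f"{n}0.npz",**c)
cv2.imwrite("pics/a.png",np.hstack(a)[:,:,::-1])
E
```

```text
{'clock': np.float64(0.0), 'joints': array([-1.257,  0.469, -0.049,  1.534,  0.024,  1.141, -0.082]), 'joint_vel': array([ 0.   , -0.   , -0.002, -0.   ,  0.   , -0.   , -0.001]), 'effort': array([ 0.0000e+00, -5.1030e+01, -4.6000e-02, -2.3771e+01,  1.1000e-02,
        7.0000e-03, -0.0000e+00]), 'tool_pos': array([0.227, 0.635, 0.23 ]), 'ee_rot': array([ 0.171,  0.985, -0.001, -0.   ]), 'force': array([-0.4  , -0.261, -0.418]), 'ft_torque': array([-0.01 ,  0.034,  0.049]), 'grip_force': np.float64(0.0), 'opening': np.float64(0.085)}
top 56.49742020316649 258.667110290991 185.6608974388073 [ 2.1346066  -2.07740634  0.18244313] [0.19628105 0.53717104 0.82142034]
scene 50.695108683168264 247.7466787667492 189.66991417189416 [ 1.97193376 -0.43117004  0.30769177] [-0.36168825  0.2326461   0.50290324]
```

View pics/a.png

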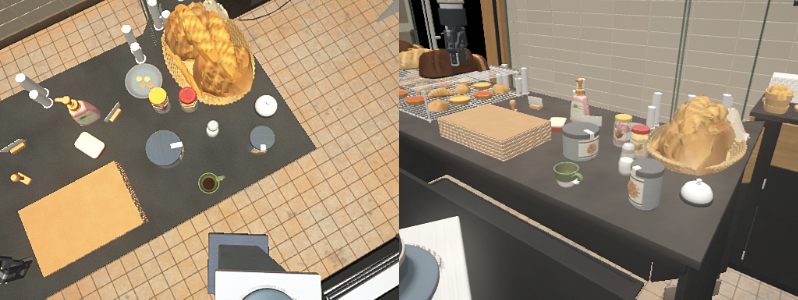

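The left picture (top camera) shows the wide tin's lid near full-resolution pixel (210,191), with its seal to the right at about (226,186). The narrow tin is near (336,177).

```bash
cat > h.py <<'E'
import cv2,numpy as np
def cloud(c):
    im=c["img"];h,w=im.shape[:2];f=h/2/np.tan(np.radians(c["vertical_fov"])/2)
    u,v=np.meshgrid(np.arange(w),np.arange(h));z=c["range_z"]
    p=np.stack([(u-c["cx"])/f*z,(v-c["cy"])/f*z,z],-1)
    R=cv2.Rodrigues(np.asarray(c["rvec"],float))[0]
    return (p-np.ravel(c["tvec"]))@R,u,v
def lid(c,u0,v0,r,zt):
    P,u,v=cloud(c)
    reg=(np.hypot(u-u0,v-v0)<r)&(c["range_z"]>0)&(abs(P[...,2]-zt)<.012)
    n,l,st,ce=cv2.connectedComponentsWithStats(reg.astype(np.uint8));k=l[v0,u0]
    m=(l==k)&reg if k else reg
    cnt=max(cv2.findContours(m.astype(np.uint8),0,1)[0],key=cv2.contourArea)[:,0]
    q=P[cnt[:,1],cnt[:,0],:2];hull=cv2.convexHull(q.astype(np.float32))
    cc,rr=cv2.minEnclosingCircle(hull)
    cen=P[m][:,:2].mean(0)
    s=m&(c["img"].min(-1)>140)
    d=P[s][:,:2].mean(0)-cen if s.any() else np.zeros(2)
    ang=np.arctan2(d[1],d[0])
    return dict(circ=np.round([*cc,rr],4),cen=cen.round(4),z=np.median(P[m][:,2]).round(4),nseal=s.sum(),sealr=np.hypot(*d).round(4),joint=((ang-np.pi)%(2*np.pi)).round(3),deg=np.degrees((ang-np.pi)%(2*np.pi)).round(1))
E
python3 - <<'E'
from h import *
c=np.load("top0.npz");print(lid(c,205,191,45,.092));print(lid(c,335,174,32,.104))
P,u,v=cloud(c)
for a,b in((258,120),(270,164),(203,127),(240,126),(268,233),(340,135),(115,186),(110,280),(185,105),(265,60),(12,345)):print(a,b,P[b,a].round(3))
ok=(c["range_z"]>0)&(P[...,2]>.12)&(P[...,2]<1)
print("high near path",P[ok&(P[...,0]>.2)&(P[...,0]<.75)&(abs(P[...,1])<.6)][::400].round(2))
cv2.imwrite("pics/b.png",cv2.resize(c["img"][80:270,120:390],None,fx=2.9,fy=2.9)[:,:,::-1])
E
```

```text
{'circ': array([0.5144, 0.3253, 0.0559]), 'cen': array([0.5128, 0.3247]), 'z': np.float64(0.0935), 'nseal': np.int64(113), 'sealr': np.float64(0.0363), 'joint': np.float64(1.848), 'deg': np.float64(105.9)}
{'circ': array([0.5485, 0.0318, 0.0379]), 'cen': array([0.5478, 0.0327]), 'z': np.float64(0.1053), 'nseal': np.int64(66), 'sealr': np.float64(0.0278), 'joint': np.float64(0.143), 'deg': np.float64(8.2)}
258 120 [0.709 0.218 0.038]
270 164 [0.579 0.184 0.087]
203 127 [0.664 0.348 0.1  ]
240 126 [0.67  0.259 0.095]
268 233 [0.42  0.185 0.013]
340 135 [0.672 0.007 0.041]
115 186 [0.528 0.58  0.025]
110 280 [0.298 0.548 0.069]
185 105 [0.36  0.187 0.915]
265 60 [0.812 0.202 0.153]
12 345 [0.217 0.572 0.342]
high near path [[0.75 0.13 0.15]
 [0.73 0.14 0.13]
 [0.22 0.59 0.28]
 [0.21 0.57 0.33]]
```

View pics/b.png

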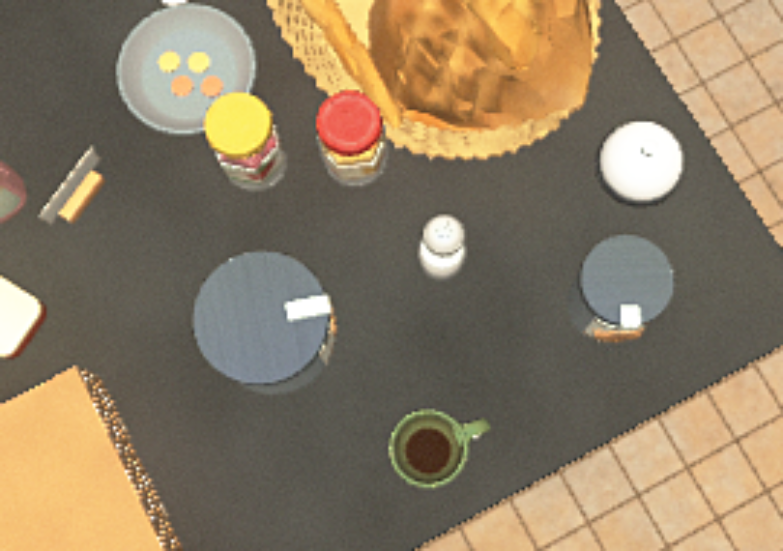

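The crop shows the wide lid with its seal pointing to -y (joint ≈ 106°), so I need about 106° clockwise. The narrow tin is at about 8°. I'll shut the gripper and move over the lid.

Call:
step_arm(
  deltas=[-1, -0.05, -0.03, 0, 0, 0, 0, -1, -0.15, -0.1, 0, 0, 0, 0, -1, -0.27, -0.175, 0, 0, 0, 0, -1, -0.39, -0.25, 0, 0, 0, 0, -1, -0.51, -0.33, 0, 0, 0, 0, -1, -0.61, -0.395, 0, 0, 0, 0, -1, -0.67, -0.43, 0, 0, 0, 0, -1, -0.69, -0.445, 0, 0, 0, 0],
)

```text
clock: 0.77
tool_pos: [0.3556, 0.4684, 0.2313]
ee_rot: [0.174, 0.985, -0.001, 0.001]
force: [0.9, -0.7, 0.4]
opening: -0.0001
grip_force: 0.0
```

Call:
step_arm(
  deltas=[-1, -0.05, -0.03, 0, 0, 0, 0, -1, -0.15, -0.1, 0.03, 0, 0, 0, -1, -0.27, -0.175, 0.08, 0, 0, 0, -1, -0.39, -0.25, 0.15, 0, 0, 0, -1, -0.51, -0.33, 0.22, 0, 0, 0, -1, -0.61, -0.395, 0.3, 0, 0, 0, -1, -0.67, -0.43, 0.36, 0, 0, 0, -1, -0.69, -0.445, 0.4, 0, 0, 0],
)

```text
clock: 1.43
tool_pos: [0.4782, 0.3067, 0.1296]
ee_rot: [0.173, 0.985, -0.001, -0.0]
force: [-0.5, 0.2, -0.9]
opening: 0.0002
grip_force: 0.0
```

```bash
python3 - <<'E'
from station import env
s=env.get_state()
for k in s:print(k,s[k].round(4))
from scipy.spatial.transform import Rotation as R
print(R.from_quat(s["ee_rot"]).as_matrix().round(3))
E
```

```text
Traceback (most recent call last):
AttributeError: 'float' object has no attribute 'round'
```

Call:
step_arm(
  deltas=[-1, 0, 0, 0.06, 0, 0, 0, -1, 0, 0, 0.1, 0, 0, 0, -1, 0, 0, 0.125, 0, 0, 0, -1, 0, 0, 0.135, 0, 0, 0, -1, 0, 0, 0.14, 0, 0, 0, -1, 0, 0, 0.145, 0, 0, 0, -1, 0, 0, 0.15, 0, 0, 0, -1, 0, 0, 0.15, 0, 0, 0],
)

```text
clock: 2.1
tool_pos: [0.4771, 0.3106, 0.0942]
ee_rot: [0.17, 0.985, 0.0, 0.0]
force: [1.1, -0.5, -0.3]
opening: 0.0002
grip_force: 0.0
```

Call:
step_arm(
  deltas=[-1, 0, 0, 0.004, 0, 0, 0, -1, 0, 0, 0.008, 0, 0, 0, -1, 0, 0, 0.008, 0, 0, 0],
)

```text
clock: 2.35
tool_pos: [0.4772, 0.3104, 0.0921]
ee_rot: [0.171, 0.985, 0.0, 0.0]
force: [-0.5, 0.1, 1.4]
opening: -0.0002
grip_force: 0.9
```

Call:
step_arm(
  deltas=[-1, 0, 0, 0.004, 0, 0, 0, -1, 0, 0, 0.004, 0, 0, 0],
)

```text
clock: 2.52
tool_pos: [0.4772, 0.3105, 0.0921]
ee_rot: [0.171, 0.985, 0.0, 0.0]
force: [-2.9, -1.0, 8.3]
opening: -0.0002
grip_force: 4.4
```

```bash
cat >> h.py <<'E'
from scipy.spatial.transform import Rotation as Ro
def arc(s,c,degs):
    A=Ro.from_quat(s["ee_rot"]).as_matrix();p=np.array(s["tool_pos"])[:2]-c
    print("r,phi",np.hypot(*p),np.degrees(np.arctan2(p[1],p[0])))
    for d in degs:
        q=Ro.from_euler("z",d,degrees=True).as_matrix()[:2,:2]@p-p
        print(d,(A.T@np.r_[q,0]/.25).round(3))
E
python3 -c "
from h import *;from station import env
arc(env.get_state(),np.array([.5137,.325]),[-2,-6,-12,-19,-26,-32,-35,-36,-42,-50,-60,-70,-80,-90,-100,-106])"
```

```text
r,phi 0.03927880034033083 -158.2598473228546
-2 [0.004 0.004 0.   ]
-6 [0.01  0.013 0.   ]
-12 [0.019 0.027 0.   ]
-19 [0.027 0.044 0.   ]
-26 [0.034 0.062 0.   ]
-32 [0.037 0.078 0.   ]
-35 [0.038 0.086 0.   ]
-36 [0.039 0.089 0.   ]
-42 [0.039 0.106 0.   ]
-50 [0.037 0.127 0.   ]
-60 [0.031 0.154 0.   ]
-70 [0.02  0.179 0.   ]
-80 [0.005 0.202 0.   ]
-90 [-0.014  0.222  0.   ]
-100 [-0.036  0.238  0.   ]
-106 [-0.051  0.246  0.   ]
```

Call:
step_arm(
  deltas=[-1, 0.004, 0.004, 0.001, 0, 0, 0, -1, 0.01, 0.013, 0.001, 0, 0, 0, -1, 0.019, 0.027, 0.001, 0, 0, 0, -1, 0.027, 0.044, 0.001, 0, 0, 0, -1, 0.034, 0.062, 0.001, 0, 0, 0, -1, 0.037, 0.078, 0.001, 0, 0, 0, -1, 0.038, 0.086, 0.001, 0, 0, 0, -1, 0.039, 0.089, 0.001, 0, 0, 0],
)

```text
clock: 3.18
tool_pos: [0.4766, 0.335, 0.0921]
ee_rot: [0.171, 0.985, 0.001, 0.001]
force: [-0.5, -2.1, 8.2]
opening: -0.0001
grip_force: 4.0
```

```bash
python3 - <<'E'
from h import *;from station import env
s=env.get_state();print(s["force"]);arc(s,np.array([.5137,.325]),[-2,-6,-12,-20,-29,-38,-46,-52,-60,-66,-70])
c=env.camera("top");print(lid(c,215,191,45,.092))
cv2.imwrite("pics/c.png",cv2.resize(c["img"][120:250,140:300],None,fx=3,fy=3)[:,:,::-1])
E
```

```text
[-0.46962257 -2.10105223  8.23026867]
r,phi 0.038458027881066 164.85375147676166
-2 [0.    0.005 0.   ]
-6 [0.    0.016 0.   ]
-12 [-0.001  0.032  0.   ]
-20 [-0.005  0.053  0.   ]
-29 [-0.013  0.076  0.   ]
-38 [-0.025  0.097  0.   ]
-46 [-0.038  0.114  0.   ]
-52 [-0.049  0.125  0.   ]
-60 [-0.066  0.139  0.   ]
-66 [-0.08   0.147  0.   ]
-70 [-0.09   0.152  0.   ]
{'circ': array([0.5214, 0.3117, 0.0518]), 'cen': array([0.5277, 0.3011]), 'z': np.float64(0.0936), 'nseal': np.int64(271), 'sealr': np.float64(0.0052), 'joint': np.float64(0.236), 'deg': np.float64(13.5)}
```

View pics/c.png

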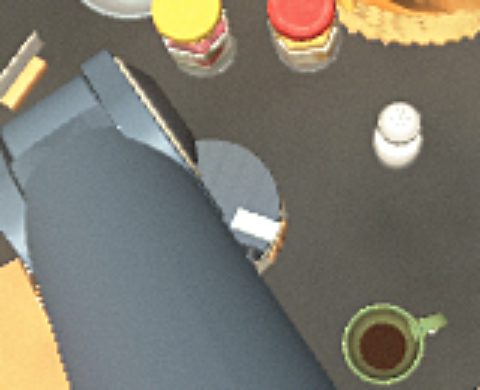

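The crop shows the arm covering the left of the lid. The seal has turned clockwise to about (256,228) in the crop, so the finger is gripping. I'll continue the arc.

Call:
step_arm(
  deltas=[-1, 0, 0.005, 0, 0, 0, 0, -1, 0, 0.016, 0, 0, 0, 0, -1, -0.001, 0.032, 0, 0, 0, 0, -1, -0.005, 0.053, 0, 0, 0, 0, -1, -0.013, 0.076, 0, 0, 0, 0, -1, -0.02, 0.09, 0, 0, 0, 0, -1, -0.025, 0.097, 0, 0, 0, 0, -1, -0.025, 0.097, 0, 0, 0, 0],
)

```text
clock: 3.9
tool_pos: [0.4906, 0.3562, 0.0921]
ee_rot: [0.171, 0.985, 0.001, 0.001]
force: [-0.1, -0.3, 6.5]
opening: -0.0
grip_force: 3.4
```

```bash
python3 - <<'E'
from h import *;from station import env
s=env.get_state();print(s["force"]);arc(s,np.array([.5137,.325]),[-2,-6,-12,-18,-24,-27,-30,-33,-36])
c=env.camera("top")
P,u,v=cloud(c);m=(abs(P[...,2]-.0935)<.006)&(c["img"].min(-1)>140)&(np.hypot(P[...,0]-.5137,P[...,1]-.325)<.057)
d=P[m][:,:2]-[.5137,.325];print(m.sum(),d.mean(0),np.degrees(np.arctan2(*d.mean(0)[::-1]))%360-180)
E
```

```text
[-0.11788862 -0.26983207  6.54931981]
r,phi 0.03882592157476417 126.47257854476322
-2 [-0.003  0.004  0.   ]
-6 [-0.01   0.013  0.   ]
-12 [-0.021  0.025  0.   ]
-18 [-0.033  0.036  0.   ]
-24 [-0.046  0.045  0.   ]
-27 [-0.053  0.049  0.   ]
-30 [-0.061  0.053  0.   ]
-33 [-0.068  0.056  0.   ]
-36 [-0.076  0.059  0.   ]
307 [ 0.00972804 -0.00777231] 141.37656681630654
```

Call:
step_arm(
  deltas=[-1, -0.003, 0.004, 0.001, 0, 0, 0, -1, -0.01, 0.013, 0.001, 0, 0, 0, -1, -0.021, 0.025, 0.001, 0, 0, 0, -1, -0.033, 0.036, 0.001, 0, 0, 0, -1, -0.046, 0.045, 0.001, 0, 0, 0, -1, -0.056, 0.05, 0.001, 0, 0, 0, -1, -0.061, 0.053, 0.001, 0, 0, 0, -1, -0.061, 0.053, 0.001, 0, 0, 0],
)

```text
clock: 4.62
tool_pos: [0.5093, 0.3636, 0.0921]
ee_rot: [0.171, 0.985, 0.001, 0.001]
force: [-0.8, -0.1, 7.1]
opening: -0.0005
grip_force: 3.9
```

Call:
step_arm(
  deltas=[-1, 0, 0, -0.02, 0, 0, 0, -1, 0, 0, -0.08, 0, 0, 0, -1, 0.1, 0.05, -0.15, 0, 0, 0, -1, 0.2, 0.15, -0.2, 0, 0, 0, -1, 0.3, 0.25, -0.25, 0, 0, 0, -1, 0.4, 0.35, -0.3, 0, 0, 0, -1, 0.48, 0.45, -0.35, 0, 0, 0, -1, 0.5, 0.5, -0.4, 0, 0, 0],
)

```text
clock: 5.28
tool_pos: [0.4273, 0.5277, 0.1908]
ee_rot: [0.167, 0.986, 0.001, -0.002]
force: [-0.6, 0.9, 0.3]
opening: -0.0002
grip_force: 0.0
```

```bash
python3 - <<'E'
from h import *;from station import env
s=env.get_state();print(s["force"],s["tool_pos"],s["clock"])
c=env.camera("top");d=env.camera("scene");np.savez("t1.npz",**c)
print(lid(c,210,185,45,.092));print(lid(c,335,174,32,.104))
cv2.imwrite("pics/d.png",np.hstack([cv2.resize(c["img"][130:260,140:270],(390,390)),cv2.resize(d["img"][130:260,190:320],(390,390))])[:,:,::-1])
E
```

```text
[-0.6480894   0.92862328  0.2767804 ] [0.42733664 0.52771743 0.19080946] 5.2833
{'circ': array([0.5134, 0.3255, 0.056 ]), 'cen': array([0.5126, 0.3249]), 'z': np.float64(0.0936), 'nseal': np.int64(118), 'sealr': np.float64(0.0368), 'joint': np.float64(0.195), 'deg': np.float64(11.2)}
{'circ': array([0.5487, 0.0315, 0.0378]), 'cen': array([0.5478, 0.0328]), 'z': np.float64(0.1052), 'nseal': np.int64(66), 'sealr': np.float64(0.0285), 'joint': np.float64(0.154), 'deg': np.float64(8.8)}
```

View pics/d.png

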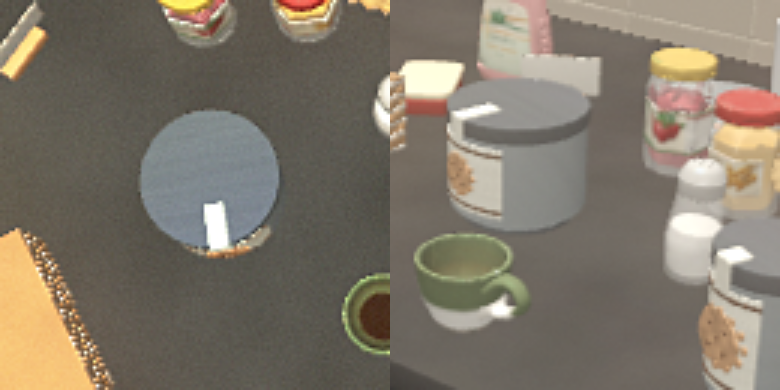

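Both views show the label nearly at the front, with about 11° left clockwise. I'll put the finger back down for a short stroke.

Call:
step_arm(
  deltas=[-1, -0.05, -0.05, 0.02, 0, 0, 0, -1, -0.15, -0.15, 0.06, 0, 0, 0, -1, -0.27, -0.27, 0.12, 0, 0, 0, -1, -0.39, -0.39, 0.2, 0, 0, 0, -1, -0.47, -0.47, 0.28, 0, 0, 0, -1, -0.5, -0.5, 0.33, 0, 0, 0, -1, -0.5, -0.5, 0.37, 0, 0, 0, -1, -0.5, -0.5, 0.38, 0, 0, 0],
)

```text
clock: 6.05
tool_pos: [0.5078, 0.3579, 0.0926]
ee_rot: [0.173, 0.985, -0.002, -0.002]
force: [-0.9, -0.2, -0.2]
opening: 0.0001
grip_force: 0.0
```

Call:
step_arm(
  deltas=[-1, 0, 0, 0.008, 0, 0, 0, -1, 0, 0, 0.014, 0, 0, 0, -1, 0, 0, 0.018, 0, 0, 0, -1, 0, 0, 0.02, 0, 0, 0, -1, 0, 0, 0.02, 0, 0, 0],
)

```text
clock: 6.47
tool_pos: [0.5083, 0.3637, 0.0921]
ee_rot: [0.17, 0.986, 0.001, 0.001]
force: [-0.3, -2.4, 5.5]
opening: 0.0001
grip_force: 2.7
```

Call:
step_arm(
  deltas=[-1, 0, 0, 0.004, 0, 0, 0, -1, -0.004, 0.002, 0.004, 0, 0, 0, -1, -0.01, 0.005, 0.004, 0, 0, 0, -1, -0.017, 0.008, 0.004, 0, 0, 0, -1, -0.024, 0.01, 0.004, 0, 0, 0, -1, -0.029, 0.011, 0.004, 0, 0, 0, -1, -0.031, 0.011, 0.004, 0, 0, 0, -1, -0.031, 0.011, 0.004, 0, 0, 0],
)

```text
clock: 7.13
tool_pos: [0.5169, 0.365, 0.0921]
ee_rot: [0.169, 0.986, 0.002, 0.001]
force: [-1.0, -0.6, 8.8]
opening: -0.0002
grip_force: 4.1
```

Call:
step_arm(
  deltas=[-1, 0, 0, -0.02, 0, 0, 0, -1, 0, 0, -0.08, 0, 0, 0, -1, 0.1, 0.05, -0.15, 0, 0, 0, -1, 0.2, 0.15, -0.2, 0, 0, 0, -1, 0.3, 0.25, -0.25, 0, 0, 0, -1, 0.4, 0.35, -0.3, 0, 0, 0, -1, 0.48, 0.45, -0.35, 0, 0, 0, -1, 0.5, 0.5, -0.4, 0, 0, 0],
)

```text
clock: 7.8
tool_pos: [0.4347, 0.5292, 0.1908]
ee_rot: [0.166, 0.986, 0.002, -0.001]
force: [-1.2, 0.3, -0.2]
opening: -0.0001
grip_force: 0.0
```

```bash
python3 - <<'E'
from h import *;from station import env
s=env.get_state();print(s["force"],s["tool_pos"],s["clock"])
def axis(c,ctr):
    P,u,v=cloud(c);m=(abs(P[...,2]-.0935)<.004)&(c["img"].min(-1)>140)&(np.hypot(P[...,0]-ctr[0],P[...,1]-ctr[1])<.057)
    q=P[m][:,:2];vx,vy,x0,y0=cv2.fitLine(q.astype(np.float32),cv2.DIST_L2,0,.01,.01).ravel()
    d=q.mean(0)-ctr;print("axis",np.degrees(np.arctan2(vy,vx))%180,"from centre",np.degrees(np.arctan2(*d[::-1]))%360-180,len(q))
for n in(np.load("top0.npz"),np.load("t1.npz"),env.camera("top")):
    l=lid(n,210,185,45,.092);print(l);axis(n,np.array([.5136,.3253]))
E
```

```text
[-1.19426239  0.2667257  -0.23815961] [0.43473858 0.52917092 0.19076832] 7.8
{'circ': array([0.5144, 0.3253, 0.0559]), 'cen': array([0.5128, 0.3247]), 'z': np.float64(0.0935), 'nseal': np.int64(113), 'sealr': np.float64(0.0363), 'joint': np.float64(1.848), 'deg': np.float64(105.9)}
axis 81.13869 from centre 104.36593964711949 111
{'circ': array([0.5134, 0.3255, 0.056 ]), 'cen': array([0.5126, 0.3249]), 'z': np.float64(0.0936), 'nseal': np.int64(118), 'sealr': np.float64(0.0368), 'joint': np.float64(0.195), 'deg': np.float64(11.2)}
axis 13.644282 from centre 11.376190806454957 112
{'circ': array([0.5135, 0.3253, 0.0561]), 'cen': array([0.5126, 0.3249]), 'z': np.float64(0.0936), 'nseal': np.int64(118), 'sealr': np.float64(0.0361), 'joint': np.float64(6.232), 'deg': np.float64(357.0)}
axis 27.021158 from centre -2.589827548745461 113
```

About -2.7° by the top view. I'll look closer with the wrist camera for the final figure.

```bash
python3 - <<'E'
from h import *;from station import env
s=env.get_state();c=env.camera("wrist");H=np.array(c["hand_eye"]);print(H.round(3),c["vertical_fov"],c["cx"],c["cy"])
A=Ro.from_quat(s["ee_rot"]).as_matrix()
for z in(.22,.3):
  # tool xy so the lid centre lies on the optical axis
  o=A@H[:3,3];d=A@H[:3,2];t=(.092-z-o[2])/d[2];tgt=np.r_[.5136-(o+d*t)[0],.3253-(o+d*t)[1],z]
  print(z,tgt,t,(A.T@(tgt-s["tool_pos"])/.25).round(3))
E
```

```text
[[ 0.    -0.955 -0.298  0.076]
 [ 1.     0.    -0.    -0.001]
 [ 0.    -0.298  0.955 -0.144]
 [ 0.     0.     0.     1.   ]] 71.1960029148131 256.13593105815346 193.1584587571264
0.22 [0.50575829 0.32819297 0.22      ] 0.28441898816848693 [-0.527 -0.677 -0.113]
0.3 [0.48204147 0.33557116 0.3       ] 0.36818607616824317 [-0.427 -0.677 -0.433]
```

Call:
step_arm(
  deltas=[-1, -0.05, -0.05, -0.01, 0, 0, 0, -1, -0.15, -0.15, -0.03, 0, 0, 0, -1, -0.27, -0.28, -0.05, 0, 0, 0, -1, -0.4, -0.4, -0.07, 0, 0, 0, -1, -0.53, -0.52, -0.09, 0, 0, 0, -1, -0.63, -0.61, -0.11, 0, 0, 0, -1, -0.68, -0.66, -0.11, 0, 0, 0, -1, -0.69, -0.68, -0.11, 0, 0, 0],
)

```text
clock: 8.57
tool_pos: [0.5494, 0.2947, 0.2169]
ee_rot: [0.177, 0.984, -0.002, 0.001]
force: [0.6, -0.0, 0.1]
opening: -0.0002
grip_force: 0.0
```

Call:
step_arm(
  deltas=[-1, 0, 0, 0, 0, 0, 0, -1, 0, 0, 0, 0, 0, 0, -1, 0, 0, 0, 0, 0, 0],
)

```text
clock: 8.82
tool_pos: [0.5447, 0.3055, 0.2163]
ee_rot: [0.169, 0.986, 0.0, -0.001]
force: [-0.7, 1.1, 0.1]
opening: -0.0002
grip_force: 0.0
```

```bash
python3 - <<'E'
from h import *;from station import env
s=env.get_state();c=env.camera("wrist");H=np.array(c["hand_eye"])
T=np.eye(4);T[:3,:3]=Ro.from_quat(s["ee_rot"]).as_matrix();T[:3,3]=s["tool_pos"];W=np.linalg.inv(T@H)
c["rvec"]=cv2.Rodrigues(W[:3,:3])[0].ravel();c["tvec"]=W[:3,3];np.savez("w.npz",**c)
P,u,v=cloud(c)
f=192/np.tan(np.radians(c["vertical_fov"])/2)
# cast every pixel onto the lid plane z=.092
C=T@H;d=np.stack([(u-c["cx"])/f,(v-c["cy"])/f,np.ones(u.shape)],-1)@C[:3,:3].T;t=(.092-C[2,3])/d[...,2];X=C[:3,3]+d*t[...,None]
lidm=(abs(P[...,2]-.0925)<.006)&(c["range_z"]>0)&(np.hypot(X[...,0]-.5136,X[...,1]-.3253)<.07)
cnt=max(cv2.findContours(lidm.astype(np.uint8),0,1)[0],key=cv2.contourArea)[:,0]
q=X[cnt[:,1],cnt[:,0],:2]
A=np.c_[2*q,np.ones(len(q))];keep=np.ones(len(q),bool)
for _ in range(6):
    k=np.linalg.lstsq(A[keep],(q[keep]**2).sum(1),rcond=None)[0];r=np.sqrt(k[2]+k[:2]@k[:2]);e=np.hypot(*(q-k[:2]).T)-r;keep=abs(e)<max(.001,1.5*np.median(abs(e)))
print("circle",k[:2],r,keep.sum(),len(q))
m=lidm&(c["img"].min(-1)>150);qs=X[m][:,:2];dd=qs.mean(0)-k[:2]
vx,vy,_,_=cv2.fitLine(qs.astype(np.float32),2,0,.001,.001).ravel()
print(m.sum(),np.degrees(np.arctan2(*dd[::-1]))%360-180,"axis",np.degrees(np.arctan2(vy,vx)),np.ptp(qs,axis=0))
o=c["img"].copy();cv2.polylines(o,[cnt[:,None]],True,(255,0,0));cv2.imwrite("pics/e.png",o[:,:,::-1])
E
```

```text
circle [0.51284525 0.32429974] 0.05464956643233733 305 315
604 -0.40905422564807736 axis -0.9894994 [0.03458638 0.01565901]
```

View pics/e.png

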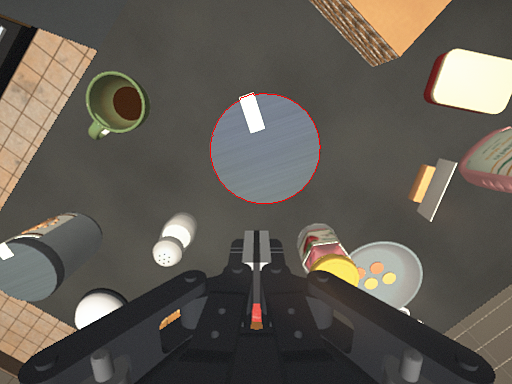

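The wrist view shows the whole lid outlined, centred at about (265,148), with the seal at (252,113). The label is within about 1° of the front by this closer view. The arm is clear of everything, so I'm handing in.

```bash
python3 -c "
from station import env;print(env.sign_off())"
```

```text
the job is handed in; nothing more can be done
None
```

I turned the wider tin until its label faces the front, within about 1° by the close wrist-camera view (the top camera, farther off, read nearly 3°); the narrower tin was left alone, and the job is handed in at about 9 s with the arm clear.

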